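# Inspect a bearing under the loupe

### The job

First slide the large black-sealed bearing along the bench, without lifting it, until it lies wholly inside the blue ring. Then pick the loupe up off its grey rest and hold it level with the lens centred above the bearing, at the height of the orange collar on the gauge post, and finish while still holding it there, steady and touching nothing else. Do not shift the collar, and leave the small red-sealed bearing, the jar and the calculator where they are.

Things in the scene. Friction and masses are not known exactly. Their poses are not given: they have to be found in the camera images.
- bearing: large loose ball bearing with a black seal, lying flat on the bench: outside diameter 80 mm, open bore of diameter 40 mm, 18 mm high, 0.25 to 0.47 kg. Origin at the centre of its underside, z up. It starts to the left or the right of the ring.
- gauge: fixed inspection place: a flat blue ring printed on the bench (inner diameter 104 mm, outer 114 mm; no height, things slide over it) and a gauge post. Origin at the ring's centre on the bench; its x axis points away from the robot side (within 0.5 rad of world x) to the post, whose axis stands 130 mm from the ring's centre. The post is steel, 12 mm in diameter, top 185 mm above the bench, on a grey foot 50 mm in diameter and 10 mm high.
- focus_mark (a point): centre of the orange collar (28 mm in diameter, 10 mm high) on the gauge post, at mid-height of the collar. Its height above the bench, between 100 and 150 mm, is the height at which the middle of the lens must be held. The collar is a stiff slide fit on the post; it is not to be moved.
- cradle: fixed grey rest that carries the loupe, on the side of the ring away from the bearing: base plate 200 x 60 mm, 6 mm high, with a block near each end (44 mm high and 76 mm wide under the lens at x = +57 mm, 40 mm high and 50 mm wide under the rear end of the handle from x = -90 to -70 mm); the handle is free on both sides between them. Origin at the centre of the base plate's underside, x axis along the loupe towards the lens.
- loupe: loose hand loupe, 0.17 kg, lying level on the rest: black lens rim 72 mm in diameter and 12 mm thick with a clear glass lens, and a straight blue handle 24 mm wide and 20 mm thick running from 34 to 150 mm from the lens centre. Origin at the centre of the lens at mid-thickness, 50 mm above the bench at the start; z axis along the optical axis (up), handle along -x. Rim and handle share one mid-plane.
- loupe_grip (a point): place to pinch the loupe: on the middle line of the handle, 85 mm from the lens centre (x = -85 mm in the loupe's frame), at mid-thickness, near the centre of mass. Pinch across the 24 mm width.
- spare_bearing: small loose bearing with a red seal, 52 mm in diameter, 15 mm high, not to be moved. Origin at the centre of its underside.
- jar: small closed jar with a white cap, 48 mm in diameter, 45 mm high, not to be moved. Origin at the centre of its underside.
- calculator: flat grey desk calculator 150 x 95 mm, 16 mm high, not to be moved. Origin at the centre of its underside.
There are look-alikes about, which are no part of the job. What is shaped like the loupe but turquoise is not meant.

How it is judged:
By the outcome, as a careful person would: the job done as asked, in the order asked, and still so for the second after the job is handed in, while the arm keeps its last pose, push and grip.
It also fails if it takes over 72 s, if anything falls off the work surface, if the arm or the gripper's body presses on something with over 40 N, if the wrist force passes 120 N, or if a joint passes its speed limit or range.

### The arm

A 7-joint arm with a two-finger parallel gripper is mounted at the origin on the work surface. World frame = base frame: x ahead of the robot, y to its left, z up, the work surface at z = 0. Lengths are in m, angles in rad, forces in N, time in s.
With the tool pointing down it reaches from about 0.425 to 0.925 m from the base axis. Payload 6.8 kg.
Tool frame: the origin (TCP) lies on the centre line of the jaws, within the pads' length; the fingertips stand 14 mm ahead of it and the grasp point (between the pads) lies 5 mm behind it; x points along the fingers, y is the direction in which the jaws open and shut, and the axes are right-handed (so a half turn about x gives the same grasp; the last joint's range is limited). The gripper opens to 85 mm and grips with 20 to 120 N. Pads are 22 mm wide; open, the fingers measure 114 mm over their backs; the gripper's body (76 mm by 85 mm) begins 54 mm behind the grasp point. The pads swing forward as they close: fully open they stand 13 mm farther back than shut.
Start: joints at [-1.412, 0.477, 0.022, 1.555, -0.011, 1.109, -0.083], TCP at [0.178, 0.651, 0.245] pointing down, gripper open.
Joint ranges: [-2.96, 2.96], [-0.34, 2.1], [-1.41, 1.46], [0.24, 2.44], [-1.37, 4.51], [0.17, 1.92], [-2.96, 2.96]. Speed limits (rad/s): [2.39, 2.39, 3.14, 3.14, 3.14, 3.14, 3.14].

### API

Orientations are given as a rotation vector (axis times angle).
In Python, from workcell import * gives the robot as it stands.
- The arm moves only by the tool step_arm, never from a script. Its argument "plan" is one flat list of numbers, 4 for each row, row after row: the shift along the tool's x, y, z in mm, then the turn about the tool's x in rad. A call has 1 to 10 rows; each row shifts and turns the commanded pose from where the row before left it, along the tool's axes as they then stand; what a row does not reach is not made up. A row lasts 1/10 s, in which the tool goes at most 50 mm and 8.59 degrees, less where a joint would pass 70% of its speed; a pose out of reach is approached as far as the arm can. A call is refused whole if a number of a shift passes 50 or a number of a turn 0.15, either way. A call with a gripper value outside its range is refused whole. "claw" is the finger opening in mm, from 0 to 85.4, set as the call begins (left out, the last holds). The fingers move at their own pace and stop on an object; the grip force is fixed at half the most. Time passes only in rows, so rows that do not move let the fingers close. It gives the time, the measured TCP pose, the force and the opening at its end, in the units of the state.
- get_obs(): the state, without advancing time (a new reading comes with each control period).
- capture(name): name is "scene" or "top" or "wrist"; returns a dict with "img" (420x560x3 uint8, red, green, blue), "intrinsics" (3x3 intrinsics, pixels), "D" ([k1, k2, p1, p2, k3] as OpenCV has them; the pictures are not rectified), "T" (4x4, takes a point from camera to world coordinates). Camera axes: x right, y down, z forward; pixel columns grow to the right and rows downward; lengths in m; the calibration is good to about 2 mm. A picture is of the moment at which its call begins. There is no depth.
- hand_in(): hands the job in, once; it reports no verdict.
The state is a dict: "t": time; "q": joint angles; "qd": joint speeds; "effort": joint torques, N m; "tcp_pos": TCP position; "tcp_rot": TCP orientation; "ft_force": force on the tool from outside, world axes, zero at the start; "wrist_torque": the same for the moment, N m; "opening": opening from 0.0 (shut) to 1.0 (fully open).
Only numpy, scipy, OpenCV 4.12 (cv2) and the standard library are available. Lean on these libraries where they do the work, as an engineer would, in place of code of your own. Each camera call takes 0.05 s, during which the arm holds its last target.

## Working session

There is one attempt and no reset: what is moved stays moved. The work goes in short steps, Python scripts to look and compute and a tool call to move; the robot and the scene stay as the last step left them, time stands still between calls to the robot, and variables do not carry over. Pictures are saved under pics/ and viewed, and the job is handed in when it is done.

Besides the shell and the picture viewer there is one more tool, called after "Request:" as a command line: name --argument value ..., lists and objects as JSON in quotes. step_arm: Moves the arm, as the interface text tells. Its arguments: {"type":"object","properties":{"plan":{"type":"array"},"claw":{"type":"number"}},"required":["plan"]}

```bash
mkdir -p pics; ls; python3 - <<'E'
from workcell import *
import cv2,numpy as np
o=get_obs();print({k:np.round(v,3) for k,v in o.items()})
for n in ("scene","top","wrist"):
    c=capture(n);cv2.imwrite(f"pics/{n}0.png",c["img"][:,:,::-1])
    print(n,np.round(c["intrinsics"],1).tolist(),np.round(c["D"],4),np.round(c["T"],3).tolist())
E
```

```text
pics
{'t': np.float64(0.0), 'q': array([-1.412,  0.478,  0.022,  1.556, -0.011,  1.109, -0.083]), 'qd': array([ 0.002,  0.   , -0.001, -0.   , -0.002, -0.   , -0.   ]), 'effort': array([ 0.0000e+00, -5.9646e+01,  1.6080e+00, -2.8121e+01,  1.2000e-02,
        9.0000e-03,  0.0000e+00]), 'tcp_pos': array([0.178, 0.651, 0.244]), 'tcp_rot': array([ 0.208,  1.561, -0.211]), 'ft_force': array([-0.615,  0.696,  0.296]), 'wrist_torque': array([0.033, 0.005, 0.025]), 'opening': np.float64(0.998)}
scene [[525.8, 0.0, 281.7], [0.0, 525.8, 209.0], [0.0, 0.0, 1.0]] [-0.0767  0.      0.      0.      0.    ] [[0.256, 0.821, -0.51, 1.291], [0.967, -0.221, 0.128, -0.153], [-0.008, -0.526, -0.851, 1.415], [0.0, 0.0, 0.0, 1.0]]
top [[456.2, 0.0, 286.3], [0.0, 456.2, 205.4], [0.0, 0.0, 1.0]] [0.048 0.    0.    0.    0.   ] [[0.014, -0.99, 0.141, 0.329], [-1.0, -0.016, -0.015, 0.063], [0.018, -0.141, -0.99, 1.24], [0.0, 0.0, 0.0, 1.0]]
wrist [[368.5, 0.0, 276.8], [0.0, 368.5, 209.8], [0.0, 0.0, 1.0]] [-0.0615  0.      0.      0.      0.    ] [[0.263, 0.92, 0.29, 0.103], [0.965, -0.25, -0.08, 0.671], [-0.001, 0.301, -0.954, 0.373], [0.0, 0.0, 0.0, 1.0]]
```

View pics/scene0.png

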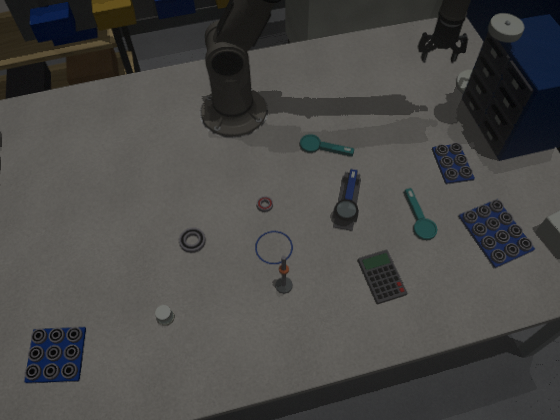

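View pics/top0.png

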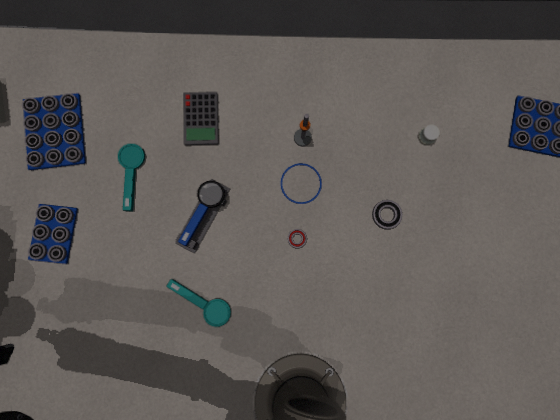

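View pics/wrist0.png

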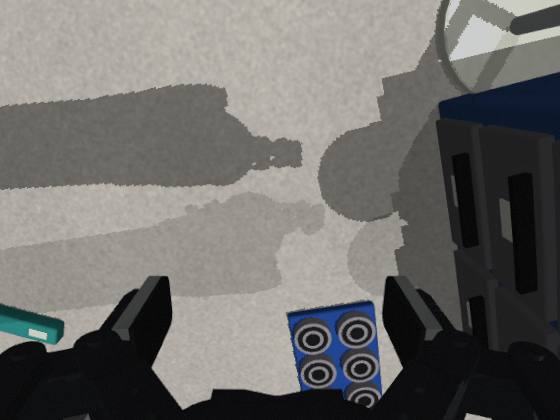

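The top view shows the ring at (301,183), the bearing at (387,214), the spare at (297,239), the loupe lens at (211,194) with its handle running to (185,243), the post foot at (302,138), the collar at (305,125) and the jar at (430,134). The scene view agrees: ring (273,247), bearing (192,240), loupe (346,210), collar (284,269). Next I'll measure these by mask.

```bash
cat > h.py <<'E'
from workcell import *
import cv2,numpy as np
def und(c,p):
    return cv2.undistortPoints(np.array(p,float).reshape(-1,1,2),c["intrinsics"],np.array(c["D"],float)).reshape(-1,2)
def rays(c,p):
    u=und(c,p);d=np.c_[u,np.ones(len(u))]@c["T"][:3,:3].T
    return c["T"][:3,3],d
def onz(c,p,z):
    o,d=rays(c,p);s=(z-o[2])/d[:,2];return o+s[:,None]*d
def tri(c1,p1,c2,p2):
    o1,d1=rays(c1,[p1]);o2,d2=rays(c2,[p2]);a=d1[0]/np.linalg.norm(d1);b=d2[0]/np.linalg.norm(d2)
    s=np.linalg.lstsq(np.c_[a,-b],o2-o1,rcond=None)[0]
    x,y=o1+s[0]*a,o2+s[1]*b;return (x+y)/2,np.linalg.norm(x-y)
def proj(c,P):
    Ti=np.linalg.inv(c["T"]);r=cv2.Rodrigues(Ti[:3,:3])[0]
    return cv2.projectPoints(np.array(P,float).reshape(-1,1,3),r,Ti[:3,3],c["intrinsics"],np.array(c["D"],float))[0].reshape(-1,2)
def circ(P):
    x,y=P[:,0],P[:,1];s=np.linalg.lstsq(np.c_[2*x,2*y,np.ones(len(x))],x*x+y*y,rcond=None)[0]
    return s[:2],np.sqrt(s[2]+s[0]**2+s[1]**2)
def hsv(c): return cv2.cvtColor(c["img"],cv2.COLOR_RGB2HSV)
def win(m,x0,x1,y0,y1):
    k=np.zeros_like(m);k[y0:y1,x0:x1]=m[y0:y1,x0:x1];return k
def pts(m): y,x=np.nonzero(m);return np.c_[x,y].astype(float)
def hull(m):
    return cv2.convexHull(pts(m).astype(np.int32)).reshape(-1,2).astype(float)
E
python3 - <<'E'
from h import *
cs={n:capture(n) for n in("top","scene")}
W=dict(top=dict(ring=(275,327,158,208),bear=(368,406,196,233),spare=(285,310,227,252),loupe=(170,232,172,255),collar=(294,315,110,135),foot=(290,315,128,150),jar=(415,445,120,150),calc=(178,225,88,150)),
 scene=dict(ring=(250,297,228,268),bear=(174,210,222,256),spare=(254,276,194,214),loupe=(328,366,165,226),collar=(275,295,258,280),foot=(270,298,274,297),jar=(150,178,300,330),calc=(352,412,245,308)))
res={}
for n,c in cs.items():
    H=hsv(c);h,s,v=[H[:,:,i].astype(int) for i in range(3)]
    blue=((h>95)&(h<130)&(s>90)).astype(np.uint8)
    ring=pts(win(blue,*W[n]["ring"]))
    C,r=circ(onz(c,ring,0));print(n,"ring",C.round(4),r.round(4),len(ring))
    orange=((h<15)&(s>150)&(v>60)).astype(np.uint8)
    p=pts(win(orange,*W[n]["collar"]));res[n,"col"]=(p.min(0)+p.max(0))/2;print("collar px",res[n,"col"],p.min(0),p.max(0))
    # handle
    p=pts(win(blue,*W[n]["loupe"]));q=onz(c,p,0.058)[:,:2];m,e=cv2.PCACompute(q.astype(np.float32),None)
    t=(q-m)@e.T;print("handle",m,e[0],t.min(0),t.max(0),len(p))
    for o in("bear","loupe","spare","foot"):
        x0,x1,y0,y1=W[n][o];im=cv2.resize(c["img"][y0:y1,x0:x1],None,fx=5,fy=5,interpolation=cv2.INTER_NEAREST);cv2.imwrite(f"pics/{n}_{o}.png",im[:,:,::-1])
print("collar",tri(cs["top"],res["top","col"],cs["scene"],res["scene","col"]))
def row(n): 
    ims=[cv2.imread(f"pics/{n}_{o}.png") for o in("bear","loupe","spare","foot")]
    h=max(i.shape[0] for i in ims);return cv2.hconcat([cv2.copyMakeBorder(i,0,h-i.shape[0],0,4,0) for i in ims])
for n in cs: 
    r=row(n);print(r.shape);cv2.imwrite(f"pics/row_{n}.png",r[:600,:800])
E
```

```text
top ring [0.5694 0.0051] 0.0546 208
collar px [304.5 124.5] [300. 120.] [309. 129.]
handle [[0.44803137 0.2838462 ]] [ 0.888432  -0.4590082] [-0.06142277 -0.01397664] [0.05549343 0.01441374] 440
scene ring [0.5671 0.0018] 0.0546 110
collar px [284. 269.] [280. 266.] [288. 272.]
handle [[0.4506418  0.28067166]] [ 0.8848676  -0.46584266] [-0.06339332 -0.01151116] [0.05184886 0.01165216] 204
collar (array([0.69912252, 0.00105181, 0.11446872]), np.float64(0.002138473345440805))
(415, 766, 3)
(305, 636, 3)
```

```bash
ls pics
```

```text
row_scene.png
row_top.png
scene0.png
scene_bear.png
scene_foot.png
scene_loupe.png
scene_spare.png
top0.png
top_bear.png
top_foot.png
top_loupe.png
top_spare.png
wrist0.png
```

View pics/row_top.png

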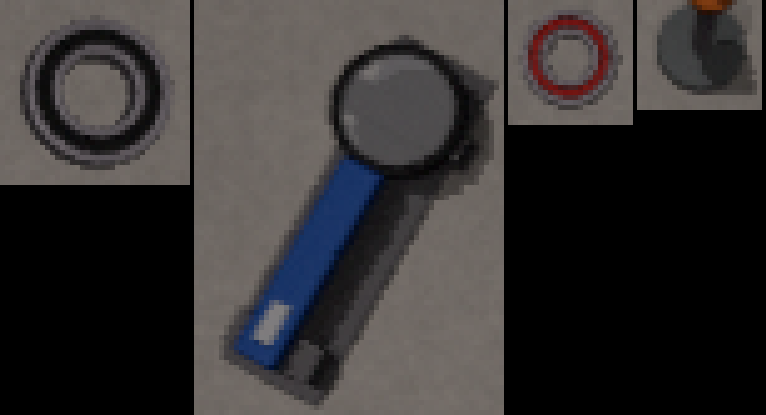

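View pics/row_scene.png

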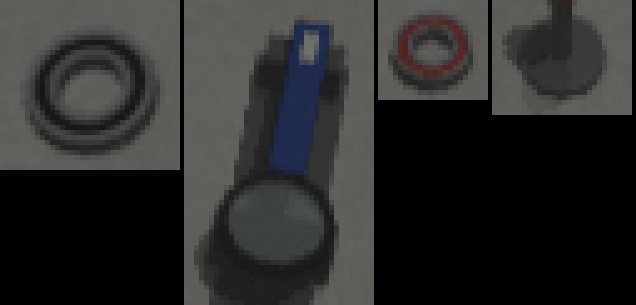

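The crops show the bearing's dark seal ring, the loupe rim, handle and rest, and the red spare clearly. Now I'll fit their centres.

```bash
python3 - <<'E'
from h import *
from scipy.spatial.transform import Rotation as R
cs={n:capture(n) for n in("top","scene")}
for n,c in cs.items():
    H=hsv(c);h,s,v=[H[:,:,i].astype(int) for i in range(3)]
    g=v
    w=dict(top=(368,406,196,233),scene=(174,210,222,250))[n]
    sub=g[w[2]:w[3],w[0]:w[1]];th=40 if n=="top" else 40
    print(n,"bear v range",np.percentile(sub,[1,5,25,50]))
    for th in (35,45,55):
        m=win((g<th).astype(np.uint8),*w)
        k,l,st,ce=cv2.connectedComponentsWithStats(m);
        if k<2: continue
        i=1+np.argmax(st[1:,4]);P=onz(c,hull(l==i),0.018)[:,:2];C,r=circ(P);print(th,"bear",C.round(4),r.round(4),st[i,4])
    red=((h<8)|(h>172))&(s>110)
    w=dict(top=(285,310,227,252),scene=(254,276,194,214))[n]
    C,r=circ(onz(c,hull(win(red.astype(np.uint8),*w)),0.015)[:,:2]);print("spare",C.round(4),r.round(4))
    w=dict(top=(190,230,178,213),scene=(328,366,192,226))[n]
    for th in (30,40,50):
        m=win((g<th).astype(np.uint8),*w);k,l,st,ce=cv2.connectedComponentsWithStats(m)
        if k<2: continue
        i=1+np.argmax(st[1:,4]);x=pts(l==i);C,r=circ(onz(c,x,0.056)[:,:2]);print(th,"lens",C.round(4),r.round(4),len(x))
    white=((s<40)&(v>110)).astype(np.uint8)
o=get_obs();print(R.from_rotvec(o["tcp_rot"]).as_matrix().round(3))
E
```

```text
top bear v range [ 11.    14.    70.25 107.  ]
35 bear [ 0.4857 -0.2293] 0.0329 184
45 bear [ 0.4856 -0.2293] 0.0333 205
55 bear [ 0.4855 -0.2291] 0.0337 226
spare [0.4161 0.0151] 0.0212
30 lens [0.5224 0.2426] 0.035 204
40 lens [0.5219 0.242 ] 0.0351 277
50 lens [0.5219 0.2417] 0.0354 322
scene bear v range [24. 28. 62. 93.]
35 bear [ 0.4847 -0.2331] 0.0315 76
45 bear [ 0.4849 -0.2331] 0.0325 118
55 bear [ 0.4847 -0.233 ] 0.0331 153
spare [0.4154 0.0111] 0.02
30 lens [0.531  0.2392] 0.0332 73
40 lens [0.5294 0.235 ] 0.0406 290
50 lens [0.5309 0.2345] 0.0408 364
[[-0.     0.264  0.965]
 [-0.     0.965 -0.264]
 [-1.    -0.     0.   ]]
```

Request:
step_arm --plan '[0, -16, 19, 0, 0, -16, 19, 0, 0, -16, 19, 0, 0, -16, 19, 0, 0, -16, 19, 0, 0, -16, 19, 0, 0, -16, 19, 0, 0, -16, 19, 0, 0, -16, 19, 0, 0, -16, 19, 0]' --claw 50

```text
t: 1.35
tcp_pos: [0.3195, 0.4458, 0.2454]
tcp_rot: [0.21, 1.561, -0.209]
ft_force: [-0.3, -0.7, 0.5]
opening: 0.586
```

Request:
step_arm --plan '[0, -16, 19, 0, 0, -16, 19, 0, 0, -16, 19, 0, 0, -16, 19, 0, 0, -16, 19, 0, 0, -16, 19, 0, 0, -16, 19, 0, 0, -16, 19, 0, 0, -16, 19, 0, 0, -16, 19, 0]'

```text
t: 2.35
tcp_pos: [0.4607, 0.2414, 0.2455]
tcp_rot: [0.21, 1.56, -0.209]
ft_force: [0.5, -0.0, 1.0]
opening: 0.586
```

Request:
step_arm --plan '[0, -26, 7, 0, 0, -26, 7, 0, 0, -26, 7, 0, 0, -26, 7, 0, 0, -26, 7, 0, 0, -26, 7, 0, 0, -26, 7, 0, 0, -26, 7, 0, 0, -26, 7, 0, 0, -26, 7, 0]'

```text
t: 3.35
tcp_pos: [0.459, -0.0281, 0.2455]
tcp_rot: [0.21, 1.56, -0.209]
ft_force: [-0.3, 0.1, -0.2]
opening: 0.583
```

Request:
step_arm --plan '[0, -26, 7, 0, 0, -26, 7, 0, 0, -26, 7, 0, 0, -26, 7, 0, 0, -26, 7, 0, 0, -26, 7, 0, 0, -26, 7, 0, 0, -26, 7, 0, 0, -26, 7, 0, 0, -26, 7, 0]'

```text
t: 4.35
tcp_pos: [0.4581, -0.2973, 0.2454]
tcp_rot: [0.209, 1.56, -0.209]
ft_force: [0.2, -0.4, 0.4]
opening: 0.589
```

Request:
step_arm --plan '[0, 0, 0, 0.14, 0, 0, 0, 0.14, 0, 0, 0, 0.14, 0, 0, 0, 0.14, 0, 0, 0, 0.14, 0, 0, 0, 0.14, 0, 0, 0, 0.14, 0, 0, 0, 0.14, 0, 0, 0, 0.14, 0, 0, 0, 0.14]'

```text
t: 5.35
tcp_pos: [0.4582, -0.2961, 0.2454]
tcp_rot: [1.284, 1.159, -1.283]
ft_force: [-0.1, -0.0, 0.4]
opening: 0.587
```

Request:
step_arm --plan '[0, 0, 0, 0.12, 0, 0, 0, 0.124, 0, 0, 0, 0, 0, 0, 0, 0]'

```text
t: 5.75
tcp_pos: [0.4581, -0.2961, 0.2453]
tcp_rot: [1.452, 1.031, -1.453]
ft_force: [-0.3, 0.7, -0.5]
opening: 0.583
```

```bash
cat >> h.py <<'E'
from scipy.spatial.transform import Rotation as R
def st():
    o=get_obs();M=R.from_rotvec(o["tcp_rot"]).as_matrix()
    print("t",o["t"].round(2),"p",o["tcp_pos"].round(4),"open",round(float(o["opening"]),3),"F",o["ft_force"].round(1));print(M.round(3));return o,M
def go(t):
    o,M=st();print("tool mm",(M.T@(np.array(t)-o["tcp_pos"])*1000).round(1))
E
python3 - <<'E'
from h import *
go([.463,-.294,.245]);print(get_obs()["q"].round(2))
c=capture("wrist");cv2.imwrite("pics/w1.png",c["img"][:,:,::-1])
E
```

```text
Traceback (most recent call last):
  File "h.py", line 31, in go
    o,M=st();print("tool mm",(M.T@(np.array(t)-o["tcp_pos"])*1000).round(1))
        ~~^^
  File "h.py", line 29, in st
    print("t",o["t"].round(2),"p",o["tcp_pos"].round(4),"open",round(float(o["opening"]),3),"F",o["ft_force"].round(1));print(M.round(3));return o,M
              ^^^^^^^^^^^^
AttributeError: 'float' object has no attribute 'round'
```

```bash
sed -i 's/o\["t"\].round(2)/round(float(o["t"]),2)/' h.py
python3 - <<'E'
from h import *
go([.463,-.294,.245]);print(get_obs()["q"].round(2))
c=capture("wrist");cv2.imwrite("pics/w1.png",c["img"][:,:,::-1])
E
```

```text
t 5.75 p [ 0.4581 -0.2961  0.2453] open 0.583 F [-0.3  0.7 -0.5]
[[-0.     0.944 -0.33 ]
 [-0.    -0.33  -0.944]
 [-1.    -0.     0.   ]]
tool mm [ 0.3  3.9 -3.6]
[-0.29  0.38  0.97  1.91 -0.37  1.04  0.5 ]
```

View pics/w1.png

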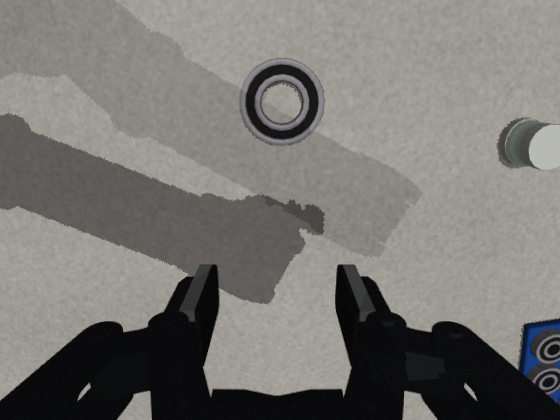

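The wrist view shows the bearing ahead of the jaws at (282,101), almost on the jaw centre line. Image up is the push direction.

```bash
cat >> h.py <<'E'
def dark(c,w,z,th=60):
    v=hsv(c)[:,:,2];m=win((v<th).astype(np.uint8),*w);k,l,s,ce=cv2.connectedComponentsWithStats(m)
    i=1+np.argmax(s[1:,4]);return circ(onz(c,hull(l==i),z)[:,:2])
E
python3 - <<'E'
from h import *
c=capture("wrist")
for th in(40,60): print(dark(c,(230,335,50,150),.018,th))
o,M=st();C,_=dark(c,(230,335,50,150),.018,60);print("bearing rel tool mm",(M.T@(np.r_[C,.018]-o["tcp_pos"])*1000).round(1))
E
```

```text
(array([ 0.48466005, -0.23193511]), np.float64(0.03327680299711461))
(array([ 0.48464526, -0.23194641]), np.float64(0.03359056646084997))
t 5.85 p [ 0.4581 -0.2962  0.2453] open 0.586 F [-0.4 -0.2 -0.2]
[[ 0.     0.944 -0.331]
 [ 0.    -0.331 -0.944]
 [-1.     0.    -0.   ]]
bearing rel tool mm [227.3   3.8 -69.4]
```

Request:
step_arm --plan '[21, 4, 0, 0, 21, 0, 0, 0, 21, 0, 0, 0, 21, 0, 0, 0, 21, 0, 0, 0, 21, 0, 0, 0, 21, 0, 0, 0, 21, 0, 0, 0, 21, 0, 0, 0, 21, 0, 0, 0]'

```text
t: 6.85
tcp_pos: [0.4621, -0.2976, 0.0345]
tcp_rot: [1.454, 1.03, -1.453]
ft_force: [-0.3, -0.2, -0.2]
opening: 0.582
```

Request:
step_arm --plan '[6, 0, 0, 0, 6, 0, 0, 0, 4, 0, 0, 0, 0, 0, 0, 0, 0, 0, 0, 0]'

```text
t: 7.35
tcp_pos: [0.4622, -0.2978, 0.0199]
tcp_rot: [1.455, 1.028, -1.454]
ft_force: [-0.3, 0.0, -0.8]
opening: 0.585
```

```bash
python3 - <<'E'
from h import *
o,M=st();print(o["q"].round(2))
c=capture("wrist");cv2.imwrite("pics/w2.png",c["img"][:,:,::-1])
E
```

```text
t 7.35 p [ 0.4622 -0.2978  0.0199] open 0.585 F [-0.3  0.  -0.8]
[[ 0.001  0.943 -0.333]
 [-0.    -0.333 -0.943]
 [-1.     0.001  0.   ]]
[-0.02  0.7   0.64  2.04 -0.71  0.63  0.76]
```

View pics/w2.png

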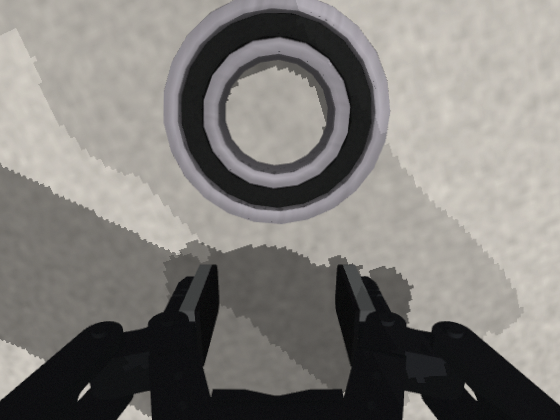

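Request:
step_arm --plan '[3, 0, 0, 0, 0, 0, -8, 0, 0, 0, -8, 0, 0, 0, -8, 0, 0, 0, -8, 0, 0, 0, -8, 0, 0, 0, -8, 0, 0, 0, -8, 0, 0, 0, -8, 0, 0, 0, 0, 0]'

```text
t: 8.4
tcp_pos: [0.4838, -0.2356, 0.0162]
tcp_rot: [1.455, 1.031, -1.453]
ft_force: [-0.2, 0.2, -0.5]
opening: 0.586
```

```bash
python3 - <<'E'
from h import *
o,M=st()
c=capture("wrist");cv2.imwrite("pics/w3.png",c["img"][:,:,::-1])
E
```

```text
t 8.4 p [ 0.4838 -0.2356  0.0162] open 0.586 F [-0.2  0.2 -0.5]
[[-0.     0.943 -0.332]
 [ 0.001 -0.332 -0.943]
 [-1.    -0.    -0.001]]
```

View pics/w3.png

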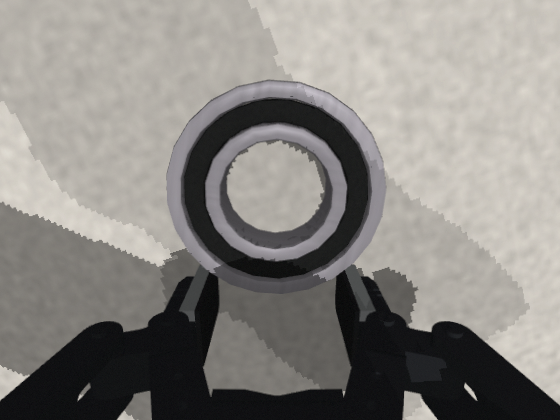

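The bearing now sits in the fork of the fingers, with its centre at (275,187). I'll measure the offset.

```bash
cat >> h.py <<'E'
def bore(c,w,z=.018,lo=60):
    # bore edge: inner light race outline -> use black seal inner hole contour
    v=hsv(c)[:,:,2];m=win((v<lo).astype(np.uint8),*w)
    cn,hi=cv2.findContours(m,cv2.RETR_CCOMP,cv2.CHAIN_APPROX_NONE)
    best=max((x for x,h_ in zip(cn,hi[0]) if h_[3]>=0),key=cv2.contourArea)
    return circ(onz(c,best.reshape(-1,2).astype(float),z)[:,:2])
E
python3 - <<'E'
from h import *
o,M=st();c=capture("wrist");C,r=bore(c,(150,400,70,300));print(C,r)
print("rel",(M.T@(np.r_[C,.018]-o["tcp_pos"])*1000).round(1))
for G in ([.5694,.0051],[.568,.0035]): print("ring rel bearing",(M.T@np.r_[np.array(G)-C,0]*1000).round(1))
E
```

```text
t 8.45 p [ 0.4836 -0.2361  0.0162] open 0.584 F [ 0.9 -1.1  0.1]
[[-0.     0.943 -0.332]
 [ 0.001 -0.332 -0.943]
 [-1.    -0.    -0.001]]
[ 0.49677927 -0.19572421] 0.025639139166392273
rel [ -1.7  -1.  -42.5]
ring rel bearing [ 2.000e-01  1.800e+00 -2.135e+02]
ring rel bearing [ 2.000e-01  1.000e+00 -2.116e+02]
```

Request:
step_arm --plan '[0, 0.2, -8, 0, 0, 0.2, -12, 0, 0, 0.2, -12, 0, 0, 0.2, -12, 0, 0, 0.2, -12, 0, 0, 0, -12, 0, 0, 0, -12, 0, 0, 0, -12, 0, 0, 0, -12, 0, 0, 0, -12, 0]'

```text
t: 9.5
tcp_pos: [0.5231, -0.1274, 0.0163]
tcp_rot: [1.455, 1.029, -1.455]
ft_force: [-0.7, -2.6, 3.6]
opening: 0.589
```

Request:
step_arm --plan '[0, 0, -12, 0, 0, 0, -12, 0, 0, 0, -12, 0, 0, 0, -10, 0, 0, 0, -8, 0, 0, 0, -6, 0, 0, 0, -4, 0, 0, 0, -2, 0, 0, 0, 0, 0]'

```text
t: 10.4
tcp_pos: [0.5449, -0.0656, 0.0162]
tcp_rot: [1.455, 1.029, -1.455]
ft_force: [-0.9, -0.9, 2.0]
opening: 0.589
```

```bash
python3 - <<'E'
from h import *
o,M=st();c=capture("wrist");cv2.imwrite("pics/w4.png",c["img"][:,:,::-1]);C,r=bore(c,(150,400,70,300));print(C,r)
print("rel",(M.T@(np.r_[C,.018]-o["tcp_pos"])*1000).round(1))
H=hsv(c).astype(int);b=((H[:,:,0]>95)&(H[:,:,0]<130)&(H[:,:,1]>110)&(H[:,:,2]>60)).astype(np.uint8)
P=onz(c,pts(b),0)[:,:2];G,r=circ(P[np.linalg.norm(P-[.568,.0035],axis=1)<.075]);print("ring",G,r,len(P))
print("ring rel bearing",(M.T@np.r_[G-C,0]*1000).round(1))
E
```

```text
t 10.4 p [ 0.5449 -0.0656  0.0162] open 0.589 F [-0.9 -0.9  2. ]
[[-0.     0.943 -0.333]
 [ 0.    -0.333 -0.943]
 [-1.    -0.    -0.   ]]
[ 0.55775877 -0.02633745] 0.025649185202415964
rel [ -1.7  -0.9 -41.3]
ring [0.56796744 0.00267578] 0.05485160694435992 5368
ring rel bearing [  0.   -0.  -30.8]
```

View pics/w4.png

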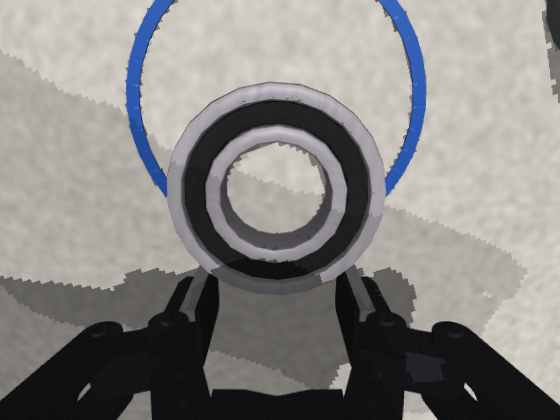

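The bearing is straight ahead of the fingers and partly over the ring, with 31 mm to go and no sideways error.

Request:
step_arm --plan '[0, 0, -6, 0, 0, 0, -8, 0, 0, 0, -7, 0, 0, 0, -5, 0, 0, 0, -3, 0, 0, 0, -2, 0, 0, 0, 0, 0, 0, 0, 0, 0]'

```text
t: 11.25
tcp_pos: [0.5553, -0.0362, 0.0163]
tcp_rot: [1.455, 1.03, -1.455]
ft_force: [0.2, 0.4, 2.2]
opening: 0.583
```

Request:
step_arm --plan '[0, 0, 6, 0, 0, 0, 12, 0, 0, 0, 12, 0, 0, 0, 12, 0, 0, 0, 8, 0, 0, 0, 0, 0]'

```text
t: 11.85
tcp_pos: [0.5378, -0.0859, 0.0165]
tcp_rot: [1.457, 1.027, -1.457]
ft_force: [0.3, 0.1, 0.2]
opening: 0.585
```

```bash
python3 - <<'E'
from h import *
o,M=st();c=capture("wrist");cv2.imwrite("pics/w5.png",c["img"][:,:,::-1]);C,r=bore(c,(150,400,0,240));print(C,r)
H=hsv(c).astype(int);b=((H[:,:,0]>95)&(H[:,:,0]<130)&(H[:,:,1]>110)&(H[:,:,2]>60)).astype(np.uint8)
P=onz(c,pts(b),0)[:,:2];P=P[np.linalg.norm(P-[.568,.0035],axis=1)<.075];G,r=circ(P);print("ring",G,r,len(P))
print("ring rel bearing",(M.T@np.r_[G-C,0]*1000).round(1),o["q"].round(2))
E
```

```text
t 11.85 p [ 0.5378 -0.0859  0.0165] open 0.585 F [0.3 0.1 0.2]
[[-0.     0.942 -0.336]
 [-0.    -0.336 -0.942]
 [-1.     0.     0.   ]]
[ 0.58517788 -0.00510828] 0.00031234187865925104
ring [0.56805727 0.00302442] 0.054779071122976114 6866
ring rel bearing [ -0.  -18.9  -1.9] [-0.46  0.71  0.66  2.05 -0.75  0.63  0.38]
```

View pics/w5.png

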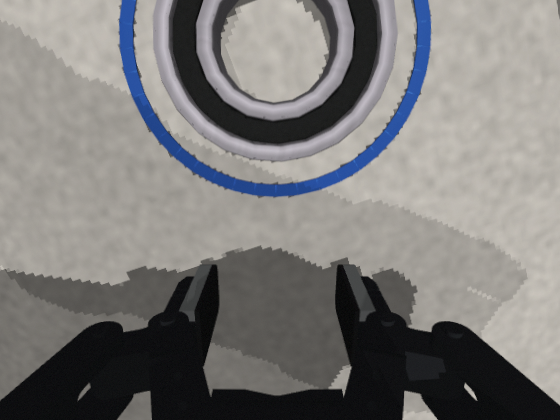

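Request:
step_arm --plan '[-22, 0, 0, 0, -24, 0, 0, 0, -24, 0, 0, 0, -24, 0, 0, 0, -24, 0, 0, 0, -24, 0, 0, 0, -24, 0, 0, 0, -24, 0, 0, 0, -20, 0, 0, 0, 0, 0, 0, 0]'

```text
t: 12.9
tcp_pos: [0.5402, -0.0836, 0.2286]
tcp_rot: [1.457, 1.027, -1.45]
ft_force: [0.3, 0.9, -0.2]
opening: 0.587
```

```bash
python3 - <<'E'
from h import *
o,M=st();c=capture("wrist");cv2.imwrite("pics/w6.png",c["img"][:,:,::-1])
H=hsv(c).astype(int);b=((H[:,:,0]>95)&(H[:,:,0]<130)&(H[:,:,1]>110)&(H[:,:,2]>60)).astype(np.uint8)
P=pts(b);Q=onz(c,P,0)[:,:2];k=np.linalg.norm(Q-[.568,.0035],axis=1)<.075;G,r=circ(Q[k]);P=P[k].astype(int);print("ring",G,r,len(P))
C,r=bore(c,(P[:,0].min()+6,P[:,0].max()-6,P[:,1].min()+6,P[:,1].max()-6));print("bearing",C,r,(C-G)*1000)
c=capture("top");print("top",dark(c,(278,325,160,206),.018,50))
go([.4506,.2803,.2])
E
```

```text
t 12.9 p [ 0.5402 -0.0836  0.2286] open 0.587 F [ 0.3  0.9 -0.2]
[[ 0.004  0.943 -0.333]
 [ 0.001 -0.333 -0.943]
 [-1.     0.004 -0.002]]
ring [0.56785815 0.00303314] 0.05464614412549534 1968
bearing [0.56779556 0.00284906] 0.02595178229127968 [-0.06258957 -0.18407717]
top (array([0.56871813, 0.00561516]), np.float64(0.033065020690314015))
t 13.0 p [ 0.5386 -0.0831  0.2261] open 0.584 F [-0.2 -0.3 -0.4]
[[ 0.     0.943 -0.332]
 [ 0.001 -0.332 -0.943]
 [-1.     0.    -0.001]]
tool mm [  26.4 -203.8 -313.5]
```

View pics/w6.png

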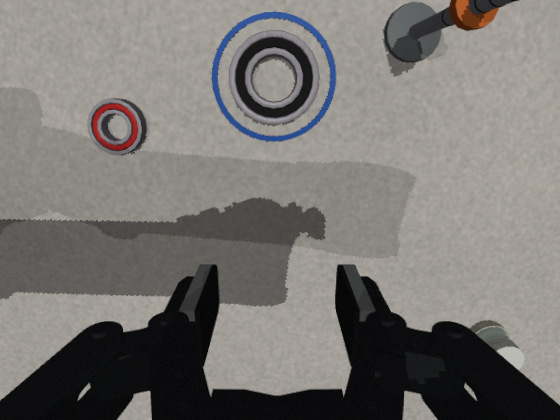

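Confirmed: the bearing (275,78) is centred in the blue ring to within about 0.2 mm, and the spare is undisturbed. Next is the loupe.

Request:
step_arm --plan '[0, -13, -20, 0, 0, -13, -20, 0, 0, -13, -20, 0, 0, -13, -20, 0, 0, -13, -20, 0, 0, -13, -20, 0, 0, -13, -20, 0, 0, -13, -20, 0, 0, -13, -20, 0, 0, -13, -20, 0]' --claw 60

```text
t: 14.0
tcp_pos: [0.4815, 0.1491, 0.2251]
tcp_rot: [1.453, 1.029, -1.457]
ft_force: [1.0, 0.1, -0.4]
opening: 0.7
```

Request:
step_arm --plan '[0, -14, -22, 0, 0, -14, -22, 0, 0, -14, -22, 0, 0, -14, -22, 0, 0, -14, -22, 0, 0, 0, 0, 0.14, 0, 0, 0, 0.14, 0, 0, 0, 0.14, 0, 0, 0, 0.14, 0, 0, 0, 0.14]'

```text
t: 15.0
tcp_pos: [0.4525, 0.275, 0.225]
tcp_rot: [1.924, 0.517, -1.927]
ft_force: [-1.3, 0.6, -0.1]
opening: 0.701
```

```bash
python3 - <<'E'
from h import *
print(st()[0]["q"].round(2))
E
```

```text
t 15.0 p [0.4525 0.275  0.225 ] open 0.701 F [-1.3  0.6 -0.1]
[[-0.001  0.502 -0.865]
 [-0.001 -0.865 -0.502]
 [-1.     0.     0.002]]
[-1.56  0.52  1.22  1.97 -0.56  1.05 -1.13]
```

Request:
step_arm --plan '[0, 0, 0, 0.14, 0, 0, 0, 0.14, 0, 0, 0, 0.14, 0, 0, 0, 0.14, 0, 0, 0, 0.14, 0, 0, 0, 0.14, 0, 0, 0, 0.14, 0, 0, 0, 0.03, 0, 0, 0, 0]'

```text
t: 15.9
tcp_pos: [0.4529, 0.2749, 0.2254]
tcp_rot: [-1.955, 0.477, 1.957]
ft_force: [0.0, -0.0, 0.3]
opening: 0.706
```

```bash
python3 - <<'E'
from h import *
o,M=st();print(o["q"].round(2))
c=capture("wrist");cv2.imwrite("pics/w7.png",c["img"][:,:,::-1])
H=hsv(c).astype(int);b=((H[:,:,0]>100)&(H[:,:,0]<130)&(H[:,:,1]>110)&(H[:,:,2]>50)).astype(np.uint8)
k,l,s,ce=cv2.connectedComponentsWithStats(b);print(s[1:][s[1:,4]>300])
E
```

```text
t 15.9 p [0.4529 0.2749 0.2254] open 0.706 F [ 0.  -0.   0.3]
[[-0.001 -0.459 -0.888]
 [-0.001 -0.888  0.459]
 [-1.     0.002  0.   ]]
[-1.61  0.69  1.41  1.97 -0.75  1.17 -1.94]
[[ 256  134   29  133 3428]
 [   0  288   46   92 1172]]
```

View pics/w7.png

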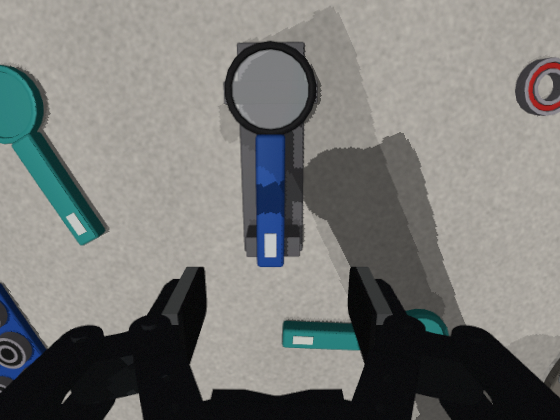

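The view shows the loupe's lens at (270,88) and its handle along column 270 down to row 266. A turquoise look-alike lies behind at (320,335). I'll measure both.

```bash
python3 - <<'E'
from h import *
o,M=st();c=capture("wrist")
H=hsv(c).astype(int);b=((H[:,:,0]>100)&(H[:,:,0]<130)&(H[:,:,1]>110)&(H[:,:,2]>50)).astype(np.uint8)
q=onz(c,pts(win(b,250,292,130,270)),.06);t=((q-o["tcp_pos"])@M)*1000
for a in (-60,-40,-20,0,20): 
    k=np.abs(t[:,2]-a)<6; print(a,t[k,1].min().round(1) if k.any() else None,t[k,1].max().round(1) if k.any() else None)
print("handle z range",t[:,2].min(),t[:,2].max())
v=hsv(c)[:,:,2]
for th in(30,45):
  m=win((v<th).astype(np.uint8),220,322,36,137);k,l,s,ce=cv2.connectedComponentsWithStats(m);i=1+np.argmax(s[1:,4])
  C,r=circ(onz(c,pts(l==i),.056)[:,:2]);print("lens",C,r,(M.T@(np.r_[C,.05]-o["tcp_pos"])*1000).round(1))
tq=((H[:,:,0]>80)&(H[:,:,0]<96)&(H[:,:,1]>110)).astype(np.uint8)
q=onz(c,pts(win(tq,280,450,305,352)),.01);t=((q-o["tcp_pos"])@M)*1000;print("turq",t.min(0).round(0),t.max(0).round(0))
E
```

```text
t 15.95 p [0.453  0.2749 0.2256] open 0.703 F [-0.2 -0.1 -0.4]
[[-0.001 -0.459 -0.889]
 [-0.001 -0.889  0.459]
 [-1.     0.001  0.   ]]
-60 None None
-40 -16.2 6.9
-20 -16.5 6.3
0 -16.7 6.4
20 -16.3 6.5
handle z range -46.15461204372871 68.54494777718938
lens [0.52568093 0.24204582] 0.032616771750207954 [175.6  -4.3 -79.7]
lens [0.52565209 0.24236317] 0.032756180139523486 [175.6  -4.6 -79.5]
turq [216.   7. 145.] [216. 193. 197.]
```

Request:
step_arm --plan '[16, -5, 4.5, 0, 20, 0, 0, 0, 20, 0, 0, 0, 20, 0, 0, 0, 20, 0, 0, 0, 20, 0, 0, 0, 20, 0, 0, 0, 16, 0, 0, 0, 0, 0, 0, 0]'

```text
t: 16.9
tcp_pos: [0.4499, 0.2813, 0.0718]
tcp_rot: [-1.953, 0.479, 1.959]
ft_force: [0.4, 0.4, 0.2]
opening: 0.703
```

```bash
python3 - <<'E'
from h import *
o,M=st();print(o["q"].round(2))
c=capture("wrist");cv2.imwrite("pics/w8.png",c["img"][:,:,::-1])
E
```

```text
t 16.9 p [0.4499 0.2813 0.0718] open 0.703 F [0.4 0.4 0.2]
[[-0.004 -0.46  -0.888]
 [-0.002 -0.888  0.46 ]
 [-1.     0.003  0.002]]
[-1.46  0.84  1.13  2.08 -1.    0.92 -1.8 ]
```

View pics/w8.png

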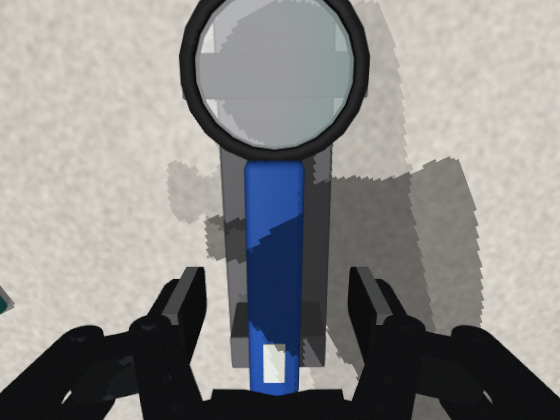

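The jaws straddle the handle symmetrically, centred at column 275. I'll go down and close.

Request:
step_arm --plan '[10, 0, 0, 0, 9, 0, 0, 0, 7, 0, 0, 0, 0, 0, 0, 0, 0, 0, 0, 0]'

```text
t: 17.45
tcp_pos: [0.4517, 0.2815, 0.0483]
tcp_rot: [-1.954, 0.478, 1.954]
ft_force: [0.6, -0.0, -0.3]
opening: 0.705
```

Request:
step_arm --plan '[0, 0, 0, 0, 0, 0, 0, 0, 0, 0, 0, 0, 0, 0, 0, 0, 0, 0, 0, 0, 0, 0, 0, 0, 0, 0, 0, 0, 0, 0, 0, 0]' --claw 0

```text
t: 18.25
tcp_pos: [0.4519, 0.2817, 0.0488]
tcp_rot: [-1.954, 0.477, 1.953]
ft_force: [-0.5, 0.2, 6.8]
opening: 0.269
```

```bash
python3 - <<'E'
from h import *
o,M=st();print(o["q"].round(2))
c=capture("wrist");cv2.imwrite("pics/w9.png",c["img"][:,:,::-1])
E
```

```text
t 18.25 p [0.4519 0.2817 0.0488] open 0.269 F [-0.5  0.2  6.8]
[[ 0.    -0.461 -0.887]
 [ 0.001 -0.887  0.461]
 [-1.    -0.001 -0.   ]]
[-1.43  0.86  1.08  2.09 -1.05  0.89 -1.77]
```

View pics/w9.png

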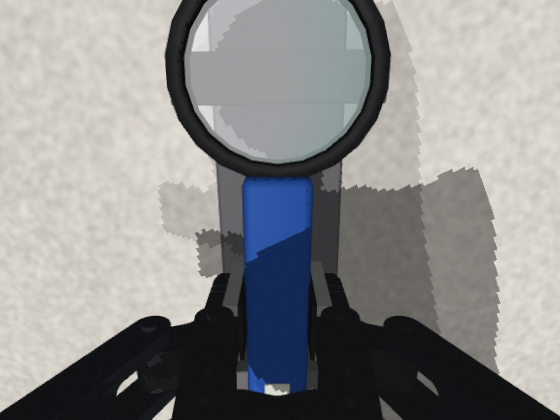

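Gripped at 23 mm opening. Lifting now.

Request:
step_arm --plan '[-3, 0, 0, 0, -6, 0, 0, 0, -9, 0, 0, 0, -12, 0, 0, 0, -12, 0, 0, 0, -10, 0, 0, 0, -8, 0, 0, 0, -6, 0, 0, 0, 0, 0, 0, 0]'

```text
t: 19.2
tcp_pos: [0.4519, 0.2818, 0.115]
tcp_rot: [-1.954, 0.476, 1.953]
ft_force: [0.1, -0.2, -1.2]
opening: 0.27
```

```bash
python3 - <<'E'
from h import *
o,M=st();print(o["q"].round(2))
c=capture("wrist");cv2.imwrite("pics/w10.png",c["img"][:,:,::-1])
# collar: rim edges in both fixed cams
cs={n:capture(n) for n in("top","scene")}
W=dict(top=(294,315,110,135),scene=(275,295,258,280))
r={}
for n,c in cs.items():
    H=hsv(c).astype(int);m=win(((H[:,:,0]<18)&(H[:,:,1]>130)&(H[:,:,2]>45)).astype(np.uint8),*W[n]);p=pts(m);r[n]=p.mean(0);print(n,p.mean(0),p.min(0),p.max(0),len(p))
    im=cv2.resize(c["img"][W[n][2]-10:W[n][3]+25,W[n][0]-10:W[n][1]+10],None,fx=8,fy=8,interpolation=cv2.INTER_NEAREST);cv2.imwrite(f"pics/col_{n}.png",im[:,:,::-1])
print(tri(cs["top"],r["top"],cs["scene"],r["scene"]))
ims=[cv2.imread(f"pics/col_{n}.png") for n in cs];h=max(i.shape[0] for i in ims)
cv2.imwrite("pics/col.png",cv2.hconcat([cv2.copyMakeBorder(i,0,h-i.shape[0],0,8,0) for i in ims]))
E
```

```text
t 19.2 p [0.4519 0.2818 0.115 ] open 0.27 F [ 0.1 -0.2 -1.2]
[[ 0.001 -0.461 -0.887]
 [ 0.001 -0.887  0.461]
 [-1.    -0.001 -0.   ]]
[-1.5   0.79  1.21  2.06 -0.92  0.98 -1.85]
top [304.45901639 125.36065574] [300. 120.] [309. 129.] 61
scene [284.19512195 269.97560976] [279. 265.] [288. 273.] 41
(array([0.69905519, 0.00117749, 0.10798483]), np.float64(0.001331930384234227))
```

View pics/w10.png

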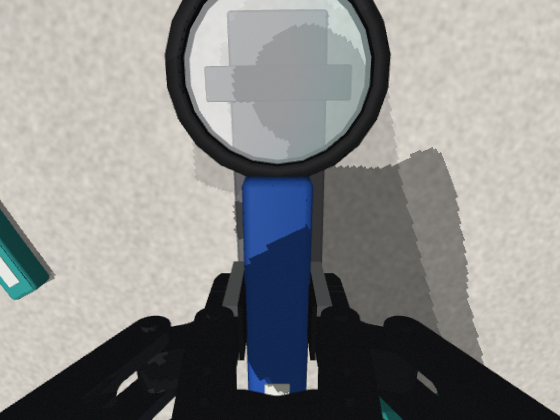

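View pics/col.png

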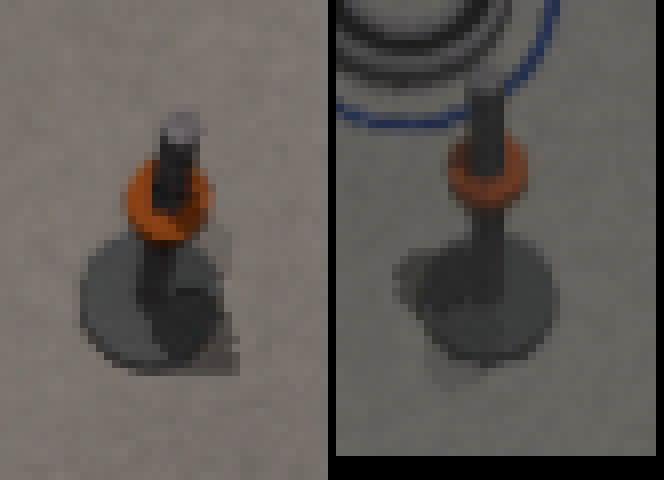

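The loupe is lifted level and clear of the rest. The collar's height from the distant cameras is uncertain (108–114 mm), so I'll take two close wrist views of it on the way.

Request:
step_arm --plan '[-5.5, 2, -6, 0, -5.5, 2, -12, 0, -5.5, 2, -13, 0, -5.5, 2, -14, 0, -5.5, 2, -14, 0, -5.5, 2, -14, 0, -5.5, 2, -14, 0, -5.5, 2, -14, 0, -5.5, 2, -12, 0, -5.5, 2, -8, 0]'

```text
t: 20.35
tcp_pos: [0.5508, 0.207, 0.1698]
tcp_rot: [-1.954, 0.478, 1.953]
ft_force: [-1.0, -0.7, -1.5]
opening: 0.276
```

```bash
python3 - <<'E'
from h import *
import pickle
o,M=st();print(o["q"].round(2))
c=capture("wrist");cv2.imwrite("pics/w11.png",c["img"][:,:,::-1]);pickle.dump(c,open("A.pkl","wb"))
print(proj(c,[[.699,.001,.11],[.699,.001,0]]));go([.45,.01,.17])
E
```

```text
t 20.35 p [0.5508 0.207  0.1698] open 0.276 F [-1.  -0.7 -1.5]
[[ 0.    -0.462 -0.887]
 [-0.    -0.887  0.462]
 [-1.     0.    -0.   ]]
[-1.27  0.78  1.23  1.89 -0.83  1.11 -1.76]
[[ 532.89168738 -238.75787175]
 [ 439.64109317 -122.67540788]]
t 20.4 p [0.5519 0.2061 0.1709] open 0.27 F [ 1.4 -0.6 -0.5]
[[ 0.002 -0.463 -0.886]
 [-0.    -0.886  0.463]
 [-1.    -0.001 -0.002]]
tool mm [  0.7 221.   -0.4]
```

View pics/w11.png

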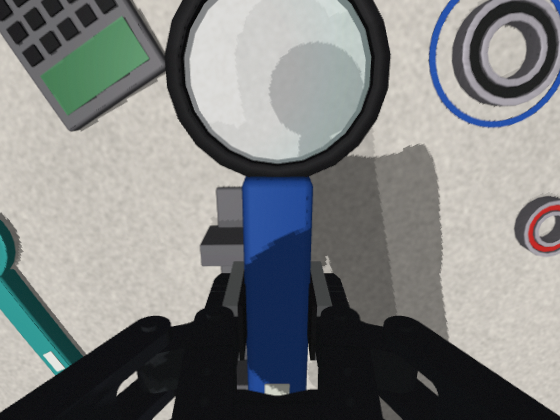

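The loupe is held level and the bearing is in its ring at the upper right. The wrist camera tilts back toward the tool, so to see the collar it has to be nearly above it, off to one side of the post.

Request:
step_arm --plan '[-4, 1.5, -8, 0, -4, 1.5, -14, 0, -4, 1.5, -15, 0, -4, 1.5, -16, 0, -4, 1.5, -17, 0, -4, 1.5, -16, 0, -4, 1.5, -16, 0, -4, 1.5, -15, 0, -4, 1.5, -14, 0, -4, 1.5, -10, 0]'

```text
t: 21.4
tcp_pos: [0.6686, 0.1292, 0.2094]
tcp_rot: [-1.954, 0.478, 1.954]
ft_force: [0.8, 0.4, -0.7]
opening: 0.271
```

Request:
step_arm --plan '[0, 0, 0, 0, 0, 0, 0, 0]'

```text
t: 21.6
tcp_pos: [0.6678, 0.1298, 0.2091]
tcp_rot: [-1.953, 0.477, 1.955]
ft_force: [0.3, -0.2, -1.5]
opening: 0.271
```

```bash
python3 - <<'E'
from h import *
import pickle
o,M=st();print(o["q"].round(2))
c=capture("wrist");cv2.imwrite("pics/w12.png",c["img"][:,:,::-1]);pickle.dump(c,open("A.pkl","wb"))
print(proj(c,[[.699,.001,.11],[.699,.001,0]]));go([.5775,-.048,.21])
E
```

```text
t 21.6 p [0.6678 0.1298 0.2091] open 0.271 F [ 0.3 -0.2 -1.5]
[[-0.001 -0.461 -0.887]
 [ 0.    -0.887  0.461]
 [-1.     0.     0.001]]
[-0.97  0.83  1.17  1.62 -0.8   1.24 -1.69]
[[444.43675481  77.1599809 ]
 [390.26422697  82.13392863]]
t 21.65 p [0.6675 0.1302 0.2089] open 0.271 F [-0.6  0.4 -1.4]
[[-0.001 -0.461 -0.888]
 [ 0.    -0.888  0.461]
 [-1.     0.     0.001]]
tool mm [ -1.1 199.7  -2.2]
```

View pics/w12.png

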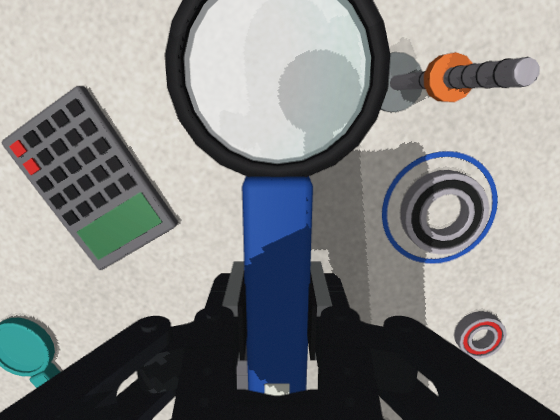

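The collar shows at (448,77), the post top at (525,71), the foot at (402,82), and the ring and bearing at (440,208). The known 185 mm post top lets me fix the post axis and then read the collar height along it.

```bash
cat > col.py <<'E'
from h import *
import pickle
def collar(c,w,axis):
    H=hsv(c).astype(int);m=win(((H[:,:,0]<18)&(H[:,:,1]>130)&(H[:,:,2]>60)).astype(np.uint8),*w);P=hull(m)
    print("px",P.min(0),P.max(0))
    # image direction of +z at the axis
    a,b=proj(c,[[*axis,.09],[*axis,.16]]);u=(b-a)/np.linalg.norm(b-a);s=P@u;n=np.array([-u[1],u[0]])
    pm=np.array([0,0])
    cen=((P@n).max()+(P@n).min())/2
    cam=c["T"][:3,3];e=np.array(axis)-cam[:2];e/=np.linalg.norm(e) # horizontal away from cam
    out=[]
    for ext,off in((s.max()+.5,5),(s.min()-.5,-5)):
        px=ext*u+cen*n;
        # outward image dir = toward camera nadir reversed: far side for max
        sign=1 if off>0 else -1
        q=np.array(axis)+sign*.014*e*np.sign((b-a)@ (proj(c,[[*(np.array(axis)+.014*e),.11]])[0]-proj(c,[[*axis,.11]])[0]))
        o,d=rays(c,[px]);d=d[0];t=((q-o[:2])@d[:2])/(d[:2]@d[:2]);out.append((o+t*d)[2]-off/1000)
    print("h from top edge, bottom edge",np.round(out,4),"mean",np.mean(out).round(4))
E
python3 - <<'E'
from col import *
c=pickle.load(open("A.pkl","rb"))
H=hsv(c).astype(int);im=c["img"][40:115,370:545];cv2.imwrite("pics/colA.png",cv2.resize(im,None,fx=4.5,fy=4.5,interpolation=cv2.INTER_NEAREST)[:,:,::-1])
b=((H[:,:,0]>95)&(H[:,:,0]<130)&(H[:,:,1]>110)&(H[:,:,2]>60)).astype(np.uint8)
G,r=circ(onz(c,pts(win(b,378,500,148,266)),0)[:,:2]);print("ring",G,r)
print("bearing",bore(c,(400,490,165,255)))
print("posttop",onz(c,[[525.5,71]],.185))
E
```

```text
ring [0.56784467 0.0026551 ] 0.05465850532609698
bearing (array([0.56876084, 0.00286772]), np.float64(0.02648106002379447))
posttop [[6.98546118e-01 4.29210730e-04 1.85000000e-01]]
```

View pics/colA.png

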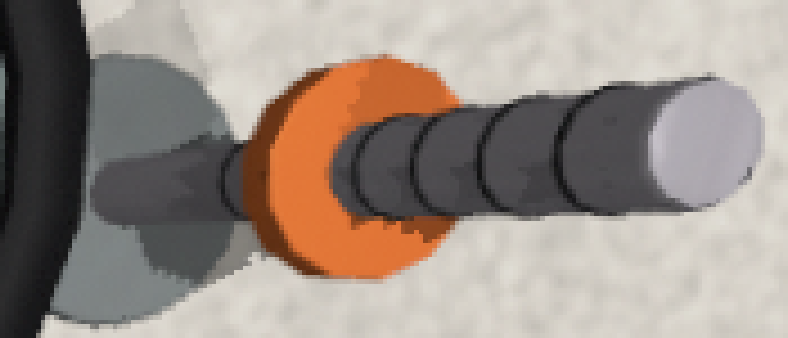

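```bash
python3 - <<'E'
from h import *
import pickle
c=pickle.load(open("A.pkl","rb"));cam=c["T"][:3,3];print("cam",cam)
pt=onz(c,[[370+707/4.5,40+142/4.5]],.185)[0];print("post top",pt,np.linalg.norm(pt[:2]-[.5678,.0028]))
H=hsv(c).astype(int);m=win(((H[:,:,0]<18)&(H[:,:,1]>130)).astype(np.uint8),415,480,45,105)
bright=win((m>0)&(H[:,:,2]>150),415,480,45,105).astype(np.uint8)
for ax in (pt[:2],np.array([.698,.0012])):
  a,b=proj(c,[[*ax,.09],[*ax,.16]]);u=(b-a)/np.linalg.norm(b-a);n=np.array([-u[1],u[0]])
  e=ax-cam[:2];e/=np.linalg.norm(e)
  # away from the camera nadir = towards image +u (right)
  for nm,mm,off in(("bottom",m,-.005),("top",bright,.005)):
    P=pts(mm);s=P@u;w=P@n;mid=(w.max()+w.min())/2;k=np.abs(w-mid)<4;ext=np.percentile(s[k],1)-.5
    o,d=rays(c,[ext*u+mid*n]);d=d[0];q=ax-.014*e
    t=((q-o[:2])@d[:2])/(d[:2]@d[:2]);z=(o+t*d)[2];print(nm,ext*u+mid*n,"h",(z-off).round(4),"width",w.max()-w.min()+1)
E
```

```text
cam [0.73560441 0.09404714 0.33781218]
post top [ 6.98042991e-01 -1.28002869e-04  1.85000000e-01] 0.13027589942192794
bottom [423.32929419  79.36192557] h 0.1146 width 49.08554052411509
top [429.33123971  78.87595349] h 0.1137 width 49.08554052411509
bottom [423.32886536  79.20991507] h 0.1178 width 49.089472782616355
top [429.33228951  78.75511419] h 0.1168 width 49.089472782616355
```

The collar height comes to about 114 mm, but this is sensitive to the post's x and y. A mirrored view from the other side will cancel that, so I'll retreat around the post.

Request:
step_arm --plan '[0, 0, 10, 0, 0, 0, 18, 0, 0, 0, 20, 0, 0, 0, 20, 0, 0, 0, 20, 0, 0, 0, 20, 0, 0, 0, 14, 0, 0, 0, 8, 0]'

```text
t: 22.45
tcp_pos: [0.5505, 0.1913, 0.2089]
tcp_rot: [-1.953, 0.475, 1.957]
ft_force: [0.5, -0.7, -1.0]
opening: 0.272
```

Request:
step_arm --plan '[0, 10, 0, 0, 0, 20, 0, 0, 0, 24, 0, 0, 0, 26, 0, 0, 0, 26, 0, 0, 0, 26, 0, 0, 0, 24, 0, 0, 0, 20, 0, 0, 0, 16, 0, 0, 0, 8, 0, 0]'

```text
t: 23.45
tcp_pos: [0.4597, 0.0107, 0.2094]
tcp_rot: [-1.953, 0.478, 1.953]
ft_force: [0.6, 0.8, -1.8]
opening: 0.268
```

Request:
step_arm --plan '[0, 0, -10, 0, 0, 0, -18, 0, 0, 0, -20, 0, 0, 0, -20, 0, 0, 0, -20, 0, 0, 0, -20, 0, 0, 0, -14, 0, 0, 0, -8, 0, 0, 0, 0, 0, 0, 0, 0, 0]'

```text
t: 24.45
tcp_pos: [0.5754, -0.0475, 0.2091]
tcp_rot: [-1.953, 0.477, 1.955]
ft_force: [0.1, -0.5, -2.2]
opening: 0.264
```

```bash
python3 - <<'E'
from h import *
import pickle
o,M=st();print(o["q"].round(2))
c=capture("wrist");cv2.imwrite("pics/w13.png",c["img"][:,:,::-1]);pickle.dump(c,open("B.pkl","wb"))
x,y=proj(c,[[.698,0,.13]])[0].astype(int);print(x,y)
x0=max(x-90,0);y0=max(y-40,0);print(x0,y0)
cv2.imwrite("pics/colB.png",cv2.resize(c["img"][y0:y0+90,x0:x0+175],None,fx=4.5,fy=4.5,interpolation=cv2.INTER_NEAREST)[:,:,::-1])
E
```

```text
t 24.45 p [ 0.5754 -0.0475  0.2091] open 0.264 F [ 0.1 -0.5 -2.2]
[[-0.001 -0.461 -0.887]
 [ 0.    -0.887  0.461]
 [-1.     0.     0.001]]
[-0.84  0.64  1.18  1.88 -0.67  1.09 -1.44]
94 75
4 35
```

View pics/w13.png

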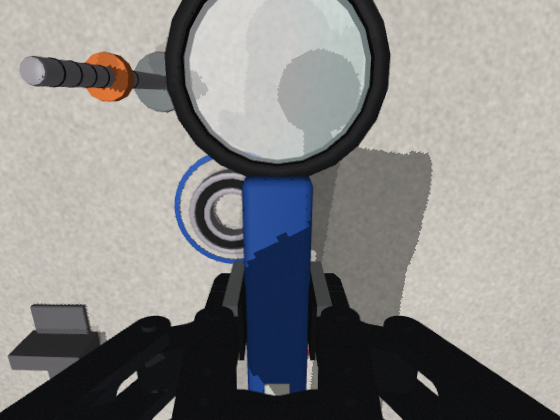

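View pics/colB.png

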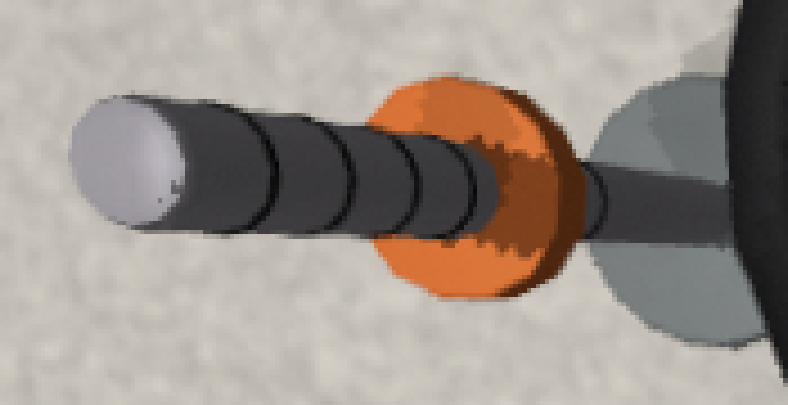

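The second view shows the collar at (110,77) and the post top at (32,71).

```bash
python3 - <<'E'
from h import *
import pickle
A=pickle.load(open("A.pkl","rb"));B=pickle.load(open("B.pkl","rb"))
tA=[527.1,71.6];tB=[32.4,70.6]
P,g=tri(A,tA,B,tB);print("post top tri",P.round(4),g.round(4));print(onz(A,[tA],.185),onz(B,[tB],.185))
def hz(c,ax,px,off):
    e=ax-c["T"][:2,3];e/=np.linalg.norm(e);q=ax-.014*e;o,d=rays(c,[px]);d=d[0];t=((q-o[:2])@d[:2])/(d[:2]@d[:2]);return (o+t*d)[2]-off
for ax in (P[:2],onz(A,[tA],.185)[0,:2],onz(B,[tB],.185)[0,:2]):
    print(ax.round(4),[round(float(v),4) for v in (hz(A,ax,[423.3,79.3],-.005),hz(A,ax,[429.3,78.9],.005),hz(B,ax,[134.2,76.8],-.005),hz(B,ax,[128.3,76.8],.005))])
E
```

```text
post top tri [ 6.979e-01 -4.000e-04  1.845e-01] 0.0001
[[ 6.98028509e-01 -1.18465392e-04  1.85000000e-01]] [[ 6.97615367e-01 -6.19840090e-04  1.85000000e-01]]
[ 6.979e-01 -4.000e-04] [0.1138, 0.1129, 0.1144, 0.1135]
[ 6.98e-01 -1.00e-04] [0.1146, 0.1137, 0.1135, 0.1127]
[ 6.976e-01 -6.000e-04] [0.113, 0.1121, 0.1153, 0.1143]
```

```bash
python3 - <<'E'
from h import *
import pickle
o,M=st();c=pickle.load(open("B.pkl","rb"))
def rim(img):
    v=cv2.cvtColor(img,cv2.COLOR_BGR2HSV)[:,:,2];m=win((v<55).astype(np.uint8),155,400,0,176)
    k,l,s,ce=cv2.connectedComponentsWithStats(m);i=1+np.argmax(s[1:,4]);return pts(l==i)
for n in("w9","w10","w12","w13"):
    p=rim(cv2.imread(f"pics/{n}.png"));print(n,p.min(0),p.max(0),"px circle",np.round(np.r_[circ(p)],1) if 0 else [np.round(a,1) for a in circ(p)],len(p))
p=rim(cv2.imread("pics/w13.png"));
q=onz(c,p,o["tcp_pos"][2]+.0072)[:,:2];C,r=circ(q)
# outer edge only
d=np.linalg.norm(q-C,axis=1);print("rim in/out r",np.percentile(d,[1,99]))
off=M.T@np.r_[C-o["tcp_pos"][:2],0]*1000;print("lens",C,r,"rel tool",off.round(1))
L=np.array([.568,.0028]);T=L-(C-o["tcp_pos"][:2]);print("target TCP",T)
go([*T,.114-.0012])
E
```

```text
t 24.5 p [ 0.5752 -0.0473  0.2091] open 0.267 F [-0.3 -0.1 -1.8]
[[-0.001 -0.461 -0.888]
 [ 0.    -0.888  0.461]
 [-1.    -0.     0.001]]
w9 [166.   0.] [390. 175.] px circle [array([277.4,  66.4]), np.float64(104.0)] 8160
w10 [166.   0.] [389. 175.] px circle [array([277.3,  66.5]), np.float64(103.9)] 8194
w12 [166.   0.] [389. 175.] px circle [array([277.2,  66.3]), np.float64(103.8)] 8114
w13 [165.   0.] [389. 175.] px circle [array([277.1,  66.3]), np.float64(103.9)] 8252
rim in/out r [0.02918376 0.03496613]
lens [ 0.64936393 -0.08644492] 0.032101611970042646 rel tool [ -0.1   0.6 -83.9]
target TCP [0.49383038 0.04195585]
t 24.5 p [ 0.5752 -0.0473  0.2091] open 0.267 F [-0.3 -0.1 -1.8]
[[-0.001 -0.461 -0.888]
 [ 0.    -0.888  0.461]
 [-1.    -0.     0.001]]
tool mm [ 96.4 -41.7 113.3]
```

The rim's place in the wrist image is unchanged since it lay on the rest (277.4,66.4 then, 277.1,66.3 now), so the loupe is level and hasn't slipped. Next I'll retreat, then lower it to the hold pose.

Request:
step_arm --plan '[0, 0, 8, 0, 0, -2, 14, 0, 0, -5, 15, 0, 0, -6, 15, 0, 0, -7, 15, 0, 0, -7, 15, 0, 0, -7, 14, 0, 0, -5, 10, 0, 0, -3, 7, 0, 0, 0, 0, 0]'

```text
t: 25.5
tcp_pos: [0.4938, 0.0428, 0.2091]
tcp_rot: [-1.954, 0.475, 1.956]
ft_force: [0.4, -0.3, -1.9]
opening: 0.273
```

Request:
step_arm --plan '[6, 0, 0, 0, 10, 0, 0, 0, 12, 0, 0, 0, 12, 0, 0, 0, 12, 0, 0, 0, 12, 0, 0, 0, 10, 0, 0, 0, 8, 0, 0, 0, 5, 0, 0, 0, 0, 0, 0, 0]'

```text
t: 26.5
tcp_pos: [0.4946, 0.0415, 0.1218]
tcp_rot: [-1.953, 0.478, 1.955]
ft_force: [1.1, 0.8, -2.9]
opening: 0.271
```

Request:
step_arm --plan '[4, 0, 0, 0, 0, 0, 0, 0, 0, 0, 0, 0, 0, 0, 0, 0, 0, 0, 0, 0]'

```text
t: 27.0
tcp_pos: [0.495, 0.0416, 0.1185]
tcp_rot: [-1.954, 0.477, 1.954]
ft_force: [-0.7, -0.3, -2.3]
opening: 0.267
```

```bash
python3 - <<'E'
from h import *
go([.4938,.042,.1128]);print(get_obs()["q"].round(2))
for n in("wrist","top","scene"):
    c=capture(n);cv2.imwrite(f"pics/{n}_f.png",c["img"][:,:,::-1])
    if n=="wrist":
        v=hsv(c)[:,:,2];m=win((v<55).astype(np.uint8),155,400,0,176);k,l,s,ce=cv2.connectedComponentsWithStats(m);i=1+np.argmax(s[1:,4]);o=get_obs()
        p=pts(l==i);print("px",circ(p))
        print("lens",circ(onz(c,p,o["tcp_pos"][2]+.0072)[:,:2]))
E
```

```text
t 27.0 p [0.495  0.0416 0.1185] open 0.267 F [-0.7 -0.3 -2.3]
[[ 0.    -0.461 -0.887]
 [ 0.    -0.887  0.461]
 [-1.    -0.    -0.   ]]
tool mm [5.7 0.2 1.2]
[-1.04  0.65  1.13  2.14 -0.79  0.87 -1.47]
px (array([277.16167587,  66.31561397]), np.float64(103.91300092125677))
lens (array([0.56896729, 0.00262693]), np.float64(0.0321297854292196))
```

View pics/wrist_f.png

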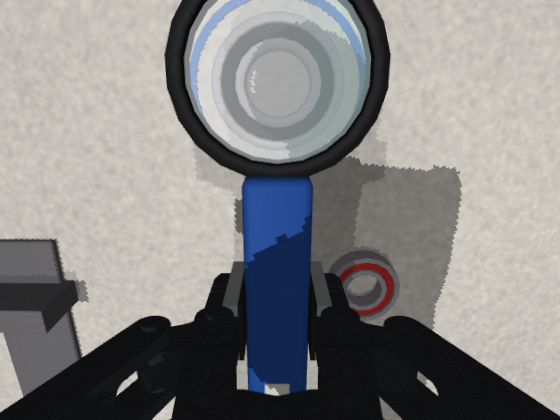

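View pics/top_f.png

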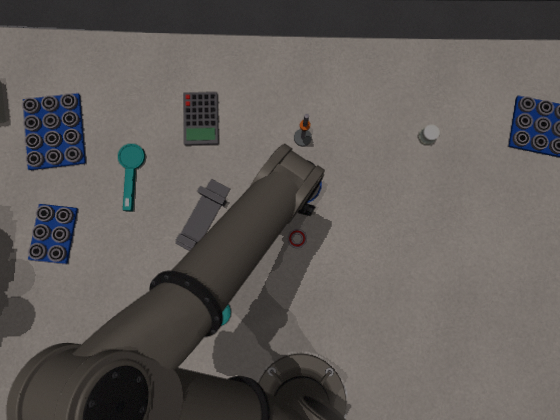

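View pics/scene_f.png

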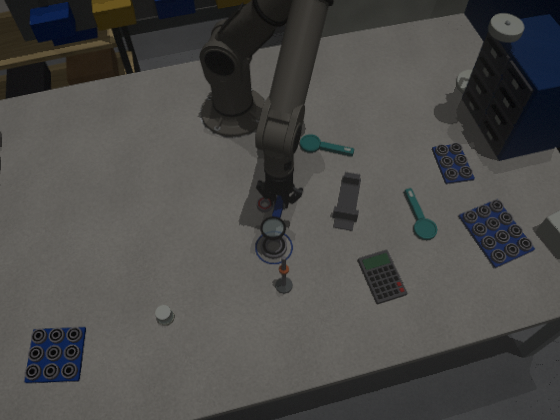

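The scene view shows the loupe lens at (274,228), held over the bearing and ring, with the post, spare, jar and calculator untouched. The wrist view shows the bearing concentric through the glass. Final trim: 5.5 mm down and 1.2 mm back.

Request:
step_arm --plan '[3, 0.2, 0.6, 0, 2.6, 0, 0.6, 0, 0, 0, 0, 0, 0, 0, 0, 0, 0, 0, 0, 0, 0, 0, 0, 0]'

```text
t: 27.75
tcp_pos: [0.4938, 0.0419, 0.1127]
tcp_rot: [-1.954, 0.477, 1.954]
ft_force: [-0.4, 0.4, -2.9]
opening: 0.271
```

```bash
python3 - <<'E'
from h import *
go([.4938,.042,.1128]);o=get_obs();print(np.abs(o["qd"]).max())
c=capture("wrist");v=hsv(c)[:,:,2];m=win((v<55).astype(np.uint8),155,400,0,176);k,l,s,ce=cv2.connectedComponentsWithStats(m);i=1+np.argmax(s[1:,4])
p=pts(l==i);print("px",circ(p),"lens",circ(onz(c,p,o["tcp_pos"][2]+.0072)[:,:2]))
im=c["img"].copy()
for r,z,col in((.02,.018,(255,0,0)),(.04,.018,(0,160,0)),(.052,0,(255,0,255))):
    a=np.linspace(0,6.28,60);cv2.polylines(im,[proj(c,np.c_[.568+r*np.cos(a),.0028+r*np.sin(a),0*a+z]).astype(np.int32)],True,col,1)
cv2.imwrite("pics/wf2.png",im[:,:,::-1])
c=capture("scene");v=hsv(c)[:,:,2]
cv2.imwrite("pics/sf2.png",cv2.resize(c["img"][180:300,230:320],None,fx=5,fy=5,interpolation=cv2.INTER_NEAREST)[:,:,::-1])
print("expected lens px",proj(c,[[.568,.0028,.114],[.568,.0028,.108],[.568,.0028,.120]]))
H=hsv(c).astype(int);mm=win(((H[:,:,0]<18)&(H[:,:,1]>130)&(H[:,:,2]>45)).astype(np.uint8),275,295,258,280);print("collar",pts(mm).mean(0))
t=capture("top")
H=hsv(t).astype(int);mm=win(((H[:,:,0]<18)&(H[:,:,1]>130)&(H[:,:,2]>45)).astype(np.uint8),294,315,110,135);print("collar top",pts(mm).mean(0))
red=win((((H[:,:,0]<8)|(H[:,:,0]>172))&(H[:,:,1]>110)).astype(np.uint8),285,310,227,252);print("spare top",circ(onz(t,hull(red),.015)[:,:2]))
E
```

```text
t 27.75 p [0.4938 0.0419 0.1127] open 0.271 F [-0.4  0.4 -2.9]
[[ 0.    -0.461 -0.887]
 [-0.    -0.887  0.461]
 [-1.    -0.    -0.   ]]
tool mm [-0.1 -0.1  0. ]
0.0012261875959464557
px (array([277.16984626,  66.31706595]), np.float64(103.91689237838519)) lens (array([0.56775784, 0.00291085]), np.float64(0.03212574295238935))
expected lens px [[273.08943558 228.41003207]
 [273.13506315 229.44855213]
 [273.04349966 227.36436369]]
collar [284.11627907 269.95348837]
collar top [304.46774194 125.37096774]
spare top (array([0.41601993, 0.01480413]), np.float64(0.02135389126640564))
```

View pics/wf2.png

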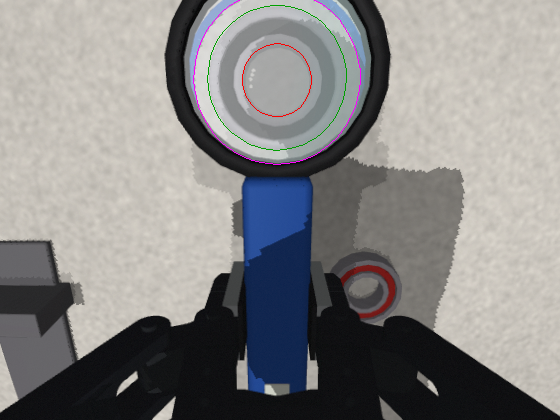

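View pics/sf2.png

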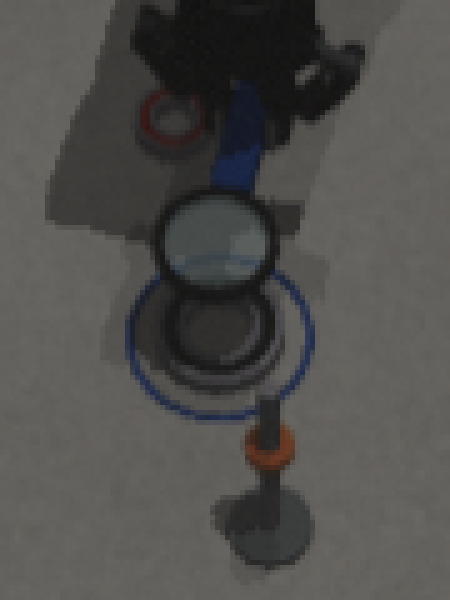

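The drawn circles for the bearing bore, its rim and the ring line up with what shows through the lens. In the scene view the lens sits at about (273.4,228.6), against (273.1,228.4) expected at 114 mm. The collar and spare have not moved and the arm is still, so I'm handing in.

```bash
python3 -c "
from workcell import *
print(hand_in())"
```

```text
the job is handed in; nothing more can be done
None
```

I slid the bearing into the blue ring with the half-open fingers. Then I lifted the loupe by its handle and held it level over the bearing at collar height. I handed in at about 28 s with the loupe still in the grip; no verdict was reported.

**Last checks**
- **Bearing:** it was centred in the ring within about 1 mm in the wrist views taken after the push, against 12 mm of slack.
- **Lens centring:** the lens measured (0.5678, 0.0029) against the bearing at (0.568, 0.0028).
- **Lens height:** about 114 mm, from the grip height relative to the rest. The lens pixel in the scene view agreed within what that camera can resolve, roughly 1–2 mm.
- **Level and steady:** the rim's position in the wrist view was unchanged since the rest, and the joints were still (0.001 rad/s).
- **Left alone:** the collar and the small red bearing measured where they were at the start. I only checked the jar and calculator by eye; they looked unmoved.

**Disagreements:**
- **Collar height:** a rough colour centroid in the distant cameras gave 108 mm, while their bounding boxes gave 114.5 mm. Two close wrist views gave 113–114.5 mm, and I used 114 mm.
- **Fixed cameras:** the scene and top cameras differed by 2–4 mm on positions, so I centred the lens using the wrist camera.

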